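# Clamp the scraper rack in the vise and fill it

### The arm

A 7-joint arm with a two-finger parallel gripper is mounted at the origin on the work surface. World frame = base frame: x ahead of the robot, y to its left, z up, the work surface at z = 0. Lengths are in m, angles in rad, forces in N, time in s.
With the tool pointing down it reaches from about 0.4 to 0.875 m from the base axis. Payload 19.3 kg.
Tool frame: the origin (TCP) lies midway between the tips of the shut fingers; the grasp point (between the pads) lies 19 mm behind it; z points along the fingers, y is the direction in which the jaws open and shut (so a half turn about z gives the same grasp; the last joint's range is limited). The gripper opens to 85 mm and grips with 20 to 120 N. Pads are 22 mm wide; open, the fingers measure 114 mm over their backs; the gripper's body (76 mm by 85 mm) begins 54 mm behind the grasp point. The pads swing forward as they close: fully open they stand 13 mm farther back than shut.
Start: joints at [1.148, 0.521, -0.036, 1.599, 0.021, 1.021, -0.113], TCP at [0.216, -0.587, 0.231] pointing down, gripper open.
Joint ranges: [-2.91, 2.91], [-0.3, 2.13], [-1.5, 1.42], [0.17, 2.43], [-1.26, 4.41], [0.16, 1.93], [-2.52, 2.52]. Speed limits (rad/s): [1.89, 1.89, 2.39, 2.39, 3.01, 3.01, 3.01].

### API

Orientations are given as [roll, pitch, yaw] about the fixed x, y, z axes, in that order (R = Rz(yaw) Ry(pitch) Rx(roll)).
In Python, from workcell import bot, eyes gives the robot as it stands. The module is installed in compiled form; this text tells all that it offers.
- The arm moves only by the shell command python3 -m jog 'ROWS' [FORCE]. ROWS is JSON, a list of rows, each an object with "delta_pos": the shift along the world's x, y, z in mm, a list of three; "spin": the turn about the world's z in rad; "claw": the closure, from 0 (fully open) to 1 (shut). In form: [{"delta_pos": [tx, ty, tz], "spin": spin, "claw": claw}, ...]. A call has 1 to 8 rows; each row is the pose to reach, as a shift and turn from the pose measured when the call began; what a row does not reach only later rows make up. A row lasts 1/10 s, in which the tool goes at most 50 mm and 8.59 degrees, less where a joint would pass 70% of its speed; a pose out of reach is approached as far as the arm can. A call with a gripper value outside its range is refused whole. The fingers move at their own pace and stop on an object; FORCE is the grip in N (left out, the last holds). Time passes only in rows, so rows that repeat a pose let the fingers close. It gives the time, the measured TCP pose, the force and the opening at its end, in the units of the state.
- bot.observe(): the state, without advancing time (a new reading comes with each control period).
- eyes.grab_frame(name): name is "side" or "top"; returns the picture (480x640x3 uint8, blue, green, red); there is no depth.
- eyes.camera_params(name): a dict with "fx", "fy", "cx", "cy" (pixels), "origin" and "attitude" of the camera in the world. Camera axes: x right, y up, looking along -z (the intrinsics and any distortion apply to the point x, -y, -z); pixel columns grow to the right and rows downward; lengths in m; the calibration is good to about 2 mm. A picture is of the moment at which its call begins. camera_params takes no time and is no camera call.
- bot.job_done(): hands the job in, once; it reports no verdict.
The state is a dict: "clock": time; "qpos": joint angles; "qd": joint speeds; "joint_efforts": joint torques, N m; "position": TCP position; "tool_rot": TCP orientation; "force": force on the tool from outside, world axes, zero at the start; "moment": the same for the moment, N m; "grip_width": finger opening in m.
Only numpy, scipy, OpenCV 4.12 (cv2) and the standard library are available. Lean on these libraries where they do the work, as an engineer would, in place of code of your own. Each camera call takes 0.05 s, during which the arm holds its last target. There are 200 camera calls.

### The job

Set up the scraper rack beside the lathe: crank the vise open wide enough, stand the slotted wooden block upright on the bed of the vise, in the middle between the jaws, with its slot mouths on the fixed jaw's side (away from the crank), and crank the handle the other way until the moving jaw clamps the block tightly against the fixed jaw. Once it is clamped, slide every scraper lying on the bench blade first into a slot of its own, fully home so that its handle meets the block, and leave the other things on the bench where they are.

Things in the scene. Friction and masses are not known exactly. Their poses are not given: they have to be found in the camera images.
- vise: Fixed steel bench vise on a wooden plinth (36 high). Origin on the bench; x runs along the screw from fixed jaw to crank, y along the jaws, z up. Bed for the work 54 above the bench; jaws 130 long, tops at 98. Fixed jaw x -60 to -28, its gripping face at x = -28. Screw bracket ends at x = 115, height 95. Plinth x -68 to 135, y +-75.
- crank (a joint): Crank angle c, rad, about the vise's x; jaw travel t = 16 mm x c / 6.283: start 0.4 to 4.4, at most 14.2, jaw on the block at about 2.4. At c the handle sits at vise y = -42 sin c, z = 78 + 42 cos c (mm). Lowering c (clockwise, looking from the crank at the jaws) closes the jaw. Needs about 4 N at the handle; 8 to 12 N with the jaw on the block clamps well.
- crank_grip (a point): Point on the axis of the crank's wooden handle, a freely spinning sleeve 22 across, parallel to the screw, 42 from the crank's axis; always at vise x = 190. The sleeve runs from 48 inside this point (towards the vise) to 32 outside. It can be gripped from above and carried round the full circle with the gripper kept pointing down.
- jaw: Moving steel jaw, 30 thick, between fixed jaw and crank. Its origin is the vise's shifted by the jaw travel t along vise x; the gap between the jaw faces is 50 mm + t. t is 1 to 11 at the start, at most 36; with the 56 thick block clamped t = 6. Driven only by the crank; stays where it is left (self-locking).
- block: Loose rack block of pale wood, 180 long (y), 56 thick (x), 120 high, 600 g, upright. Origin: centre of underside. On its -x face (x = -28) three level slots open, at y = -56, 0, 56, 70 to 79 above the underside, 44 wide, 46 deep. Above them the block is stepped back: upper part 79 to 120 high, x -12 to 28, so the front 16 of each slot is open above.
- block_grip (a point): Centre of the block's upper part, 102 above its underside: 40 thick across the block's x, 180 long; the place to grip it from above.
- slot1 (a point): Centre of the mouth of the middle slot of the block (at its front face, half-way up the 9 high slot); the slot runs in along the block's +x.
- scraper0: Flat turning scraper lying on the bench, maybe absent. Wooden handle 110 long, 24 wide, 34 high (rounded box), brass band at its front; flat steel blade 36 wide, 5 thick, standing 42 out of the handle's front end, undersides level. 160 g, balance about 20 ahead of the handle's middle. Origin under the middle of the handle; +x towards the blade.
- scraper0_grip (a point): Centre of the handle of scraper0, half-way up (17 above its underside).
- scraper0_tip (a point): Middle of the end edge of the blade of scraper0: 97 ahead of the handle's middle, half-way up the blade.
- scraper1: Flat turning scraper lying on the bench, maybe absent. Wooden handle 110 long, 24 wide, 34 high (rounded box), brass band at its front; flat steel blade 36 wide, 5 thick, standing 42 out of the handle's front end, undersides level. 160 g, balance about 20 ahead of the handle's middle. Origin under the middle of the handle; +x towards the blade.
- scraper1_grip (a point): Centre of the handle of scraper1, half-way up (17 above its underside).
- scraper1_tip (a point): Middle of the end edge of the blade of scraper1: 97 ahead of the handle's middle, half-way up the blade.
- scraper2: Flat turning scraper lying on the bench, maybe absent. Wooden handle 110 long, 24 wide, 34 high (rounded box), brass band at its front; flat steel blade 36 wide, 5 thick, standing 42 out of the handle's front end, undersides level. 160 g, balance about 20 ahead of the handle's middle. Origin under the middle of the handle; +x towards the blade.
- scraper2_grip (a point): Centre of the handle of scraper2, half-way up (17 above its underside).
- scraper2_tip (a point): Middle of the end edge of the blade of scraper2: 97 ahead of the handle's middle, half-way up the blade.
- loose_top: Lacquered wooden top standing crown-down, 74 across, 106 high: a bystander, not to be disturbed (origin at its underside).
- punch: Steel tip punch lying flat, 13 thick, 92 long: a bystander, not to be disturbed (origin at its underside).
- calipers: Brass calipers lying flat, 130 long: a bystander, not to be disturbed (origin at its underside).
- mallet: Small wooden mallet lying flat: a bystander, not to be disturbed (origin at its underside).
Not all that is in view belongs to the job. What is shaped like the scraper1 but black or purple is not meant.

How it is judged:
On the way, in this order (a step that is already met when the one before it is completed fails the run):
1. the block stands upright on the vise bed between the jaws, slot mouths towards the fixed jaw (x of block in the frame of vise between -0.004 and 0.03 m and y of block in the frame of vise between -0.03 and 0.03 m and z of block in the frame of vise below 0.058 m and angle between block's own z axis and vertical below 0.06 rad and x of slot1 in the frame of vise below 0 m), for 0.2 s.
2. the moving jaw clamps the block against the fixed jaw (all of step 1 and x of block in the frame of vise below 0.004 m and angle between the x axis of block and the x axis of vise, either way round below 0.05 rad and contact force between jaw and block above 12 N), for 0.3 s.
3. with the block clamped, every scraper is fully home in a slot (all of step 2 and x of scraper0_tip in the frame of block between 0.006 and 0.024 m and z of scraper0_tip in the frame of block between 0.066 and 0.083 m and y of scraper0_tip in the frame of block between -0.085 and 0.085 m and angle between the x axis of each of scraper0, scraper1, scraper2 and the x axis of block, either way round below 0.35 rad and linear speed of each of scraper0, scraper1, scraper2 below 0.02 m/s and x of scraper1_tip in the frame of block between 0.006 and 0.024 m and z of scraper1_tip in the frame of block between 0.066 and 0.083 m and y of scraper1_tip in the frame of block between -0.085 and 0.085 m and x of scraper2_tip in the frame of block between 0.006 and 0.024 m and z of scraper2_tip in the frame of block between 0.066 and 0.083 m and y of scraper2_tip in the frame of block between -0.085 and 0.085 m), for 0.2 s.
At the end, for the whole second after the job is handed in: Block upright on the vise bed (within 4 mm), within 30 mm of the jaws' middle, slot mouths to the fixed jaw, pressed there by the moving jaw with over 12 N; each scraper present at rest in a slot, blade tip at least 34 mm inside the mouth (home is 42) (all of step 3); the robot touches nothing.
It fails at once if a bystander (top, punch, calipers, mallet) is moved more than 50 mm (distance of any of loose_top, punch, calipers, mallet from where it was at the start of the episode above 0.05 m).
Of scraper0, scraper1, scraper2 only 2 to 3 are there at a start; the rules pass over those that are not, and their reading is None.
At some moment in a run one of scraper0, scraper1, scraper2 may be knocked a few centimetres aside while the robot is not near it.
It also fails if it takes over 208 s, if anything falls off the work surface, if the arm or the gripper's body presses on something with over 40 N, if the wrist force passes 120 N, or if a joint passes its speed limit or range.

## Working session

There is one attempt and no reset: what is moved stays moved. The work goes in short steps, Python scripts to look and compute and a shell command to move; the robot and the scene stay as the last step left them, time stands still between calls to the robot, and variables do not carry over. Pictures are saved under pics/ and viewed, about 12 in all and at most 16, crops included, and the job is handed in when it is done.

```bash
mkdir -p pics
cat > h.py <<'E'
import numpy as np,cv2
from workcell import bot,eyes
from scipy.spatial.transform import Rotation as R
def snap(n,f=None):
    im=eyes.grab_frame(n)
    if f: cv2.imwrite('pics/'+f,im)
    return im
def cam(n):
    p=eyes.camera_params(n); a=np.array(p['attitude'],float)
    M=a if a.shape==(3,3) else (R.from_euler('xyz',a).as_matrix() if a.size==3 else R.from_quat(a).as_matrix())
    return p,M
def und(p,u,v):
    K=np.array([[p['fx'],0,p['cx']],[0,p['fy'],p['cy']],[0,0,1.]])
    d=np.array(p.get('distortion',np.zeros(5)),float)
    return cv2.undistortPoints(np.array([[[u,v]]],float),K,d)[0,0]
def ray(n,u,v):
    p,M=cam(n); x,y=und(p,u,v); return np.array(p['origin']),M@np.array([x,-y,-1])
def onz(n,u,v,z):
    o,d=ray(n,u,v); return o+d*(z-o[2])/d[2]
def proj(n,P):
    p,M=cam(n); q=M.T@(np.array(P)-p['origin']); return np.array([p['cx']+p['fx']*q[0]/-q[2],p['cy']+p['fy']*-q[1]/-q[2]])
E
python3 - <<'E'
from h import *
for n in('top','side'): snap(n,n+'0.png'); print(eyes.camera_params(n))
print(bot.observe())
E
```

```text
{'fx': 559.0574436006924, 'fy': 559.0574436006924, 'cx': 316.9609064353903, 'cy': 240.22377375822356, 'origin': array([ 0.38583779, -0.04462278,  1.37281415]), 'attitude': array([ 0.07804567,  0.00741169, -1.58054974])}
{'fx': 501.07273947810523, 'fy': 501.07273947810523, 'cx': 311.5323525068107, 'cy': 244.55252105334452, 'origin': array([0.36887894, 1.01072986, 0.87356286]), 'attitude': array([ 9.33379178e-01,  1.60318853e-03, -3.03134835e+00])}
{'clock': 0.1, 'qpos': array([ 1.14781111,  0.5219579 , -0.03632514,  1.59991887,  0.02120358,
        1.02109662, -0.11281229]), 'qd': array([ 1.15270495e-03, -6.62737438e-04,  1.65348078e-03, -1.39590937e-03,
        5.55079618e-05,  5.40794906e-04, -5.75568524e-04]), 'joint_efforts': array([ 6.71221584e-03, -9.28474617e+01,  1.98402084e+00, -3.70528293e+01,
        1.80543854e-02,  5.31997081e-03,  9.58259648e-05]), 'position': array([ 0.21581408, -0.58625256,  0.23079264]), 'tool_rot': array([-3.14059966e+00,  7.28132068e-05,  3.52761293e-01]), 'force': array([-0.03810368, -0.0486575 , -0.74981587]), 'moment': array([-0.01641161, -0.01178423,  0.01916365]), 'grip_width': 0.08531451796035164}
```

View pics/top0.png

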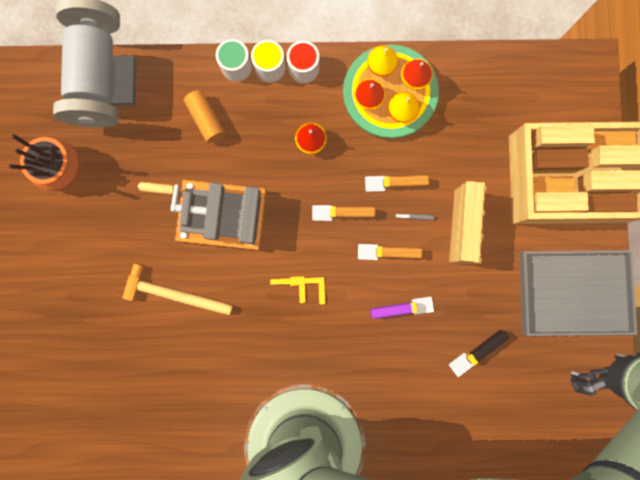

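View pics/side0.png

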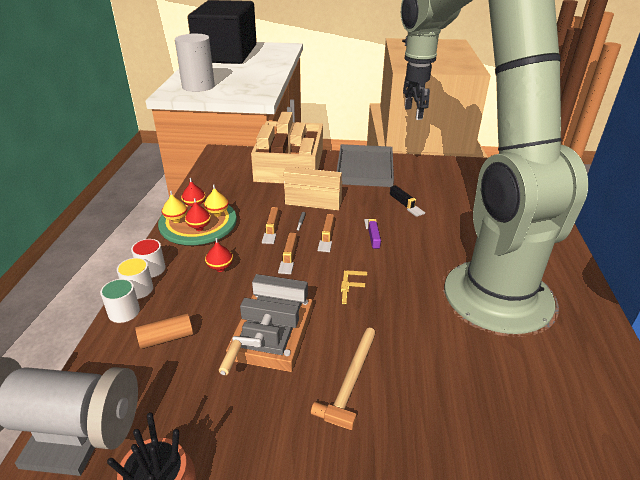

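Top view: three orange-handled scrapers with blades to image left, at (397,182), (343,213) and (390,252). Their look-alikes, purple at (402,308) and black at (480,353), are not meant. The vise is at (220,214) with its crank at image left, and the block is at (468,222). Next I'll enlarge these and measure.

Run:
```python
from h import *
t=cv2.imread('pics/top0.png'); s=cv2.imread('pics/side0.png')
z=lambda i,x,y,w,h:cv2.resize(i[y:y+h,x:x+w],(400,300),interpolation=cv2.INTER_CUBIC)
cv2.imwrite('pics/c1.png',np.vstack([np.hstack([z(t,130,165,140,105),z(s,210,270,120,90+20)[:300]]),np.hstack([z(t,420,170,120,90+15),z(t,300,165,140,105)])]))
hsv=cv2.cvtColor(t,cv2.COLOR_BGR2HSV)
# blades: bright low-sat ; scraper handles orange
for nm,lo,hi in(('orange',(8,150,140),(18,255,255)),('white',(0,0,190),(179,60,255)),('yel',(20,60,120),(32,255,255)),('grey',(0,0,40),(179,60,150))):
    m=cv2.inRange(hsv,lo,hi); m[:, :120]=0; m[:150]=0;m[350:]=0;m[:,505:]=0
    cs,_=cv2.findContours(m,cv2.RETR_EXTERNAL,cv2.CHAIN_APPROX_NONE)
    for c in cs:
        if cv2.contourArea(c)>40: print(nm,cv2.contourArea(c),[np.round(q,1) for q in cv2.minAreaRect(c)])
```

```text
orange 71422.5 [array([312. , 249.5]), array([199., 384.]), np.float64(90.0)]
white 216.5 [array([422.6, 305.1]), array([15.5, 19.6]), np.float64(80.5)]
white 250.0 [array([367.5, 251.5]), array([15., 19.]), np.float64(90.0)]
white 82.0 [array([198.5, 209.7]), array([15.2,  6.8]), np.float64(6.3)]
white 246.5 [array([321.5, 212.5]), array([15., 19.]), np.float64(90.0)]
white 110.5 [array([176., 198.]), array([26., 10.]), np.float64(90.0)]
white 238.5 [array([374.3, 183.1]), array([15.2, 18.4]), np.float64(85.6)]
yel 657.0 [array([183.3, 297.4]), array([95.9,  8.2]), np.float64(15.3)]
yel 451.5 [array([297.1, 288.8]), array([55.1, 26.1]), np.float64(2.9)]
yel 50.0 [array([379., 251.]), array([10.,  6.]), np.float64(90.0)]
yel 48.5 [array([332.5, 211. ]), array([10.,  5.]), np.float64(90.0)]
yel 204.0 [array([154.6, 187.3]), array([33.6,  7.4]), np.float64(6.0)]
yel 1344.0 [array([472.2, 221.3]), array([18.4, 78.8]), np.float64(4.0)]
yel 48.0 [array([386., 181.]), array([10.,  6.]), np.float64(90.0)]
grey 74.5 [array([254.3, 216.6]), array([11.2, 54.4]), np.float64(17.1)]
grey 499.5 [array([194.9, 208.9]), array([22.9, 38.8]), np.float64(5.2)]
grey 848.5 [array([227.8, 214.2]), array([27. , 54.3]), np.float64(11.9)]
```

View pics/c1.png

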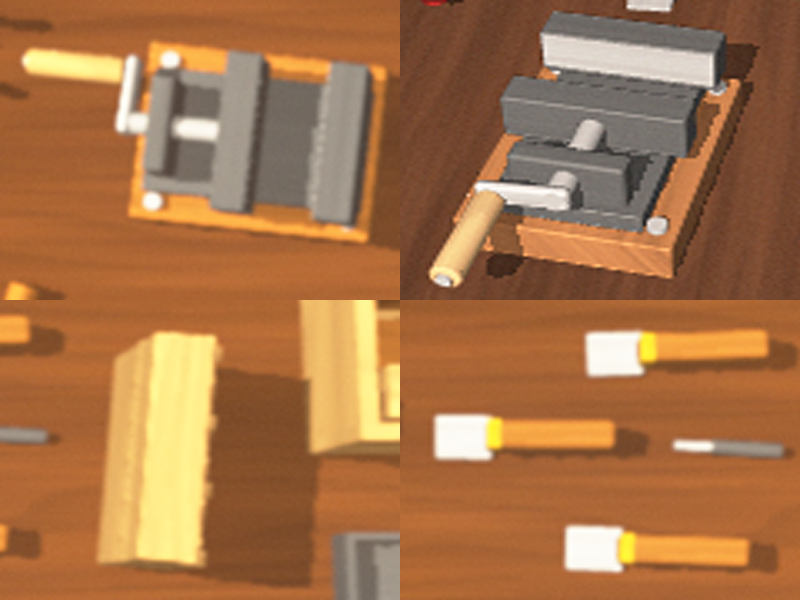

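The top crops show the crank handle up-left of the vise, so c is about π/2, and the gap is small. I need one enlarged view for the vise corners and the block's visible face.

Run:
```python
from h import *
t=cv2.imread('pics/top0.png'); s=cv2.imread('pics/side0.png')
a=cv2.resize(t[170:260,130:270],(700,450),interpolation=cv2.INTER_CUBIC)
b=cv2.resize(s[160:220,275:355],None,fx=2.5,fy=2.5,interpolation=cv2.INTER_CUBIC)
o=np.zeros((600,700,3),np.uint8);o[:450]=a;o[450:,:200]=b
b=cv2.resize(t[175:270,440:500],None,fx=1.57,fy=1.57);o[450:450+149,210:210+b.shape[1]]=b[:149]
b=cv2.resize(s[195:280,250:345],(380,150));o[450:,320:700]=b
cv2.imwrite('pics/c2.png',o)
```

```text
(no output)
```

View pics/c2.png

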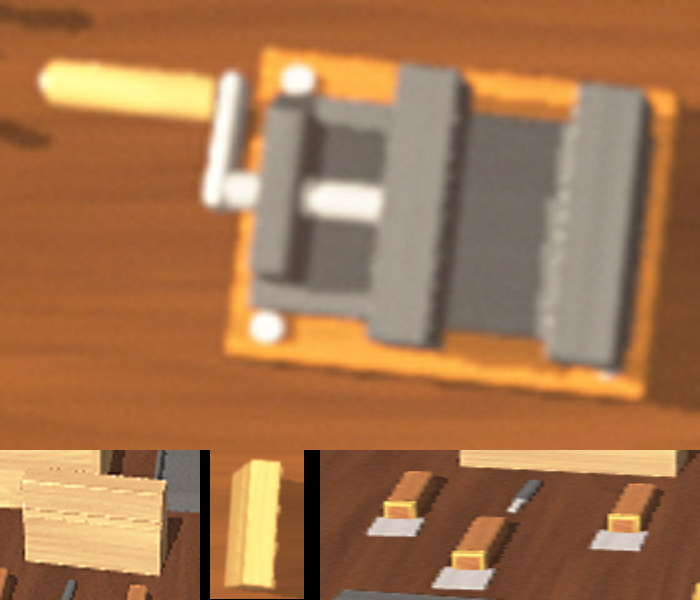

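```bash
cat > v.py <<'E'
from h import *
from scipy.optimize import least_squares
C=lambda x,y:(130+(x+.5)/5-.5,170+(y+.5)/5-.5)
obs=[((135,-75,36),(263,48)),((135,75,36),(226,350)),((-68,75,36),(645,395)),((-68,-75,36),(678,92)),
((-60,-65,98),(645,90)),((-60,65,98),(615,367)),((-28,-65,98),(584,84))]
W=[onz('top',*C(*c),m[2]/1e3) for m,c in obs]
def T(p,m):
    x,y,a=p;mx,my=m[0]/1e3,m[1]/1e3
    return np.array([x+mx*np.cos(a)-my*np.sin(a),y+mx*np.sin(a)+my*np.cos(a)])
E
python3 - <<'E'
from v import *
f=lambda p:np.concatenate([T(p,m)-w[:2] for (m,_),w in zip(obs,W)])
r=least_squares(f,[.45,.2,1.47]);p=r.x
print('vise',p,np.degrees(p[2]),np.round(r.fun*1e3,1))
np.save('vise.npy',p)
# moving jaw outer edge
inv=lambda P:(lambda d:np.array([d[0]*np.cos(p[2])+d[1]*np.sin(p[2]),-d[0]*np.sin(p[2])+d[1]*np.cos(p[2])])*1e3)(P[:2]-p[:2])
for c in((400,66),(370,340),(462,70),(437,345)): print('jaw',inv(onz('top',*C(*c),.098)))
# handle: side view mask
s=cv2.imread('pics/side0.png');h=cv2.cvtColor(s,cv2.COLOR_BGR2HSV)
m=cv2.inRange(h[325:380,210:250],(15,60,120),(35,255,255));
n,l,st,ce=cv2.connectedComponentsWithStats(m);k=1+st[1:,4].argmax();us=ce[k]+[210,325];print('side handle',us,st[k])
ut=np.array([154.6,187.3])
# ray triangulate centroid
o1,d1=ray('top',*ut);o2,d2=ray('side',*us)
A=np.stack([d1,-d2],1);q=np.linalg.lstsq(A,o2-o1,rcond=None)[0];P1=o1+d1*q[0];P2=o2+d2*q[1];print(P1,P2,inv((P1+P2)/2),(P1+P2)[2]/2)
def g(v):
    w=[T(p,(v[1],-42*np.sin(v[0]))),];P=[*w[0],.078+.042*np.cos(v[0])]
    return np.concatenate([proj('top',P)-ut,proj('side',P)-us])
for c0 in(.8,2.,3,4): 
    r=least_squares(g,[c0,182]);print('c',r.x,np.round(r.fun,1))
# scrapers
t=cv2.imread('pics/top0.png')
print('block top',onz('top',472.2,221.3,.12))
h=cv2.cvtColor(t,cv2.COLOR_BGR2HSV)
mb=cv2.inRange(h,(0,0,190),(179,60,255))
for b,y in(((374.3,183.1),(386,181)),((321.5,212.5),(332.5,211)),((367.5,251.5),(379,251))): print('blade',onz('top',*b,.005),'band',onz('top',*y,.034))
# handles: orange, tight saturation
for x,y in((380,170),(327,200),(373,240)):
    print(x,y,h[y+5:y+25:2,x+35])
E
```

```text
vise [0.55234051 0.16333721 1.45155112] 83.16775301362681 [ 0.7 -1.  -1.6  0.4 -2.   0.4  0.3 -1.3  1.  -1.2 -0.1  0.3  1.7  2.4]
jaw [ 54.98137949 -62.7496418 ]
jaw [52.90195184 64.75447342]
jaw [ 26.24924458 -63.9904791 ]
jaw [22.05158803 63.69465107]
side handle [229.90881459 356.35258359] [  9  15  22  35 329]
[0.6156825  0.34367631 0.07774775] [0.61265092 0.34333368 0.07710698] [186.24337409 -39.95388587] 0.07742736338948386
c [  1.62601302 185.65450559] [ 0.7 -0.  -1.5  0.1]
c [  1.62601395 185.65449987] [ 0.7 -0.  -1.5  0.1]
c [  1.6260139  185.65450004] [ 0.7 -0.  -1.5  0.1]
c [  1.626014   185.65449948] [ 0.7 -0.  -1.5  0.1]
block top [ 0.52298465 -0.38585734  0.12      ]
blade [ 0.63307634 -0.17865154  0.005     ] band [ 0.63265821 -0.2041921   0.034     ]
blade [ 0.56129341 -0.04737894  0.005     ] band [ 0.56093175 -0.07388254  0.034     ]
blade [ 0.46393022 -0.15900899  0.005     ] band [ 0.46319397 -0.18414524  0.034     ]
380 170 [[ 13 183 197]
 [ 17 183 248]
 [ 17 187 246]
 [ 17 184 248]
 [ 16 184 249]
 [ 14 185 178]
 [ 13 172 123]
 [ 12 178 145]
 [ 12 176 178]
 [ 13 177 183]]
327 200 [[ 12 171 158]
 [ 14 186 224]
 [ 17 180 249]
 [ 16 184 245]
 [ 17 179 251]
 [ 15 185 240]
 [ 13 177 137]
 [ 12 159 138]
 [ 12 169 166]
 [ 12 173 171]]
373 240 [[ 12 177 180]
 [ 13 180 194]
 [ 16 183 247]
 [ 17 187 246]
 [ 16 182 247]
 [ 16 181 250]
 [ 14 185 203]
 [ 12 172 153]
 [ 12 179 187]
 [ 12 177 183]]
```

The vise fit is x=0.552, y=0.163, yaw=83.2°, with residuals of about 1-2 mm. The crank is at c≈1.63, jaw travel t≈4. The handle grip point is near (0.615, 0.347, 0.076). I'll move over the handle.

```bash
python3 -m jog '[{"delta_pos":[150,200,20],"spin":0.5,"claw":0},{"delta_pos":[150,200,20],"spin":0.5,"claw":0},{"delta_pos":[284,287,20],"spin":1.1,"claw":0},{"delta_pos":[284,287,20],"spin":1.1,"claw":0},{"delta_pos":[284,287,20],"spin":1.1,"claw":0},{"delta_pos":[284,400,20],"spin":1.1,"claw":0},{"delta_pos":[284,400,20],"spin":1.1,"claw":0},{"delta_pos":[284,487,20],"spin":1.1,"claw":0}]' 40; python3 -c "
from h import *
o=bot.observe();print(o['position'],o['tool_rot'],o['qpos'])"
```

```text
clock: 0.9
position: [0.4479, -0.2667, 0.2479]
tool_rot: [-3.141, -0.0, 1.459]
force: [1.3, 0.1, -0.3]
grip_width: 0.0856
[ 0.44785109 -0.26666567  0.2478507 ] [-3.14076438e+00 -2.59805922e-04  1.45898368e+00] [ 0.73624921  0.36048604 -0.40334747  1.83648877  0.16755953  0.97878831
  0.15028991]
```

```bash
python3 -m jog '[{"delta_pos":[50,200,0],"spin":0,"claw":0},{"delta_pos":[50,200,0],"spin":0,"claw":0},{"delta_pos":[50,200,0],"spin":0,"claw":0},{"delta_pos":[50,200,0],"spin":0,"claw":0},{"delta_pos":[167,614,0],"spin":-0.007,"claw":0},{"delta_pos":[167,614,0],"spin":-0.007,"claw":0},{"delta_pos":[167,614,0],"spin":-0.007,"claw":0},{"delta_pos":[167,614,0],"spin":-0.007,"claw":0}]'
python3 -m jog '[{"delta_pos":[110,300,0],"spin":-0.007,"claw":0},{"delta_pos":[110,300,0],"spin":-0.007,"claw":0},{"delta_pos":[110,300,0],"spin":-0.007,"claw":0},{"delta_pos":[110,300,0],"spin":-0.007,"claw":0},{"delta_pos":[110,300,0],"spin":-0.007,"claw":0},{"delta_pos":[110,300,0],"spin":-0.007,"claw":0},{"delta_pos":[110,300,0],"spin":-0.007,"claw":0},{"delta_pos":[110,300,0],"spin":-0.007,"claw":0}]'
```

```text
clock: 1.7
position: [0.5503, 0.1198, 0.2478]
tool_rot: [-3.141, 0.0, 1.452]
force: [0.3, -1.4, 0.2]
grip_width: 0.0857
clock: 2.5
position: [0.659, 0.4235, 0.2456]
tool_rot: [-3.138, -0.0, 1.448]
force: [-0.4, 0.3, -1.1]
grip_width: 0.0853
```

```bash
python3 -m jog '[{"delta_pos":[-44,-77,-40],"spin":0,"claw":0},{"delta_pos":[-44,-77,-60],"spin":0,"claw":0},{"delta_pos":[-44,-77,-90],"spin":0,"claw":0},{"delta_pos":[-44,-77,-130],"spin":0,"claw":0},{"delta_pos":[-44,-77,-160],"spin":0,"claw":0},{"delta_pos":[-44,-77,-189],"spin":0.003,"claw":0},{"delta_pos":[-44,-77,-189],"spin":0.003,"claw":0},{"delta_pos":[-44,-77,-189],"spin":0.003,"claw":0}]'
python3 -c "
from h import *
t=snap('top');s=snap('side')
cv2.imwrite('pics/g1.png',np.hstack([cv2.resize(t[150:270,100:260],(400,300)),cv2.resize(s[270:400,180:340],(400,300))]))"
```

```text
clock: 3.3
position: [0.6151, 0.346, 0.0573]
tool_rot: [-3.138, 0.0, 1.451]
force: [0.1, -0.2, 0.1]
grip_width: 0.0853
```

View pics/g1.png

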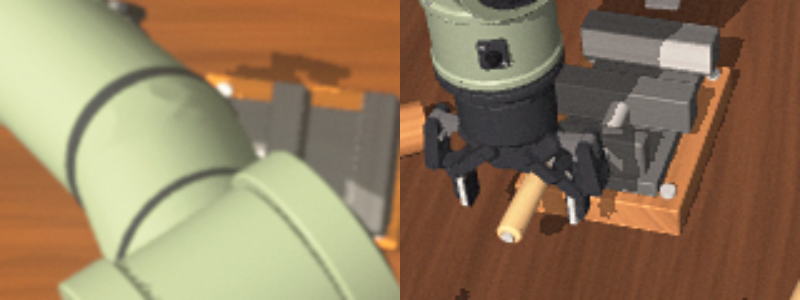

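The sleeve lies between the open fingers, so I'll close on it.

```bash
python3 -m jog '[{"delta_pos":[0,0,0],"spin":0,"claw":1},{"delta_pos":[0,0,0],"spin":0,"claw":1},{"delta_pos":[0,0,0],"spin":0,"claw":1},{"delta_pos":[0,0,0],"spin":0,"claw":1},{"delta_pos":[0,0,0],"spin":0,"claw":1},{"delta_pos":[0,0,0],"spin":0,"claw":1}]' 50
python3 - <<'E'
# offsets relative to handle at c0, opening
import numpy as np
c0=1.61;a=1.4516
def off(c):
    y=-42*(np.sin(c)-np.sin(c0));z=42*(np.cos(c)-np.cos(c0));return [round(-y*np.sin(a),1),round(y*np.cos(a),1),round(z,1)]
for k in range(0,27): c=c0+k*np.pi/12*1.0; print(k,round(c,2),off(c))
E
```

```text
clock: 4.0
position: [0.6159, 0.3467, 0.0587]
tool_rot: [-3.14, -0.001, 1.451]
force: [-0.9, -0.4, 2.3]
grip_width: 0.0206
0 1.61 [np.float64(0.0), np.float64(-0.0), np.float64(0.0)]
1 1.87 [np.float64(-1.8), np.float64(0.2), np.float64(-10.8)]
2 2.13 [np.float64(-6.4), np.float64(0.8), np.float64(-20.8)]
3 2.4 [np.float64(-13.4), np.float64(1.6), np.float64(-29.2)]
4 2.66 [np.float64(-22.3), np.float64(2.7), np.float64(-35.5)]
5 2.92 [np.float64(-32.5), np.float64(3.9), np.float64(-39.3)]
6 3.18 [np.float64(-43.3), np.float64(5.2), np.float64(-40.3)]
7 3.44 [np.float64(-54.0), np.float64(6.5), np.float64(-38.5)]
8 3.7 [np.float64(-63.9), np.float64(7.7), np.float64(-33.9)]
9 3.97 [np.float64(-72.3), np.float64(8.7), np.float64(-26.9)]
10 4.23 [np.float64(-78.6), np.float64(9.4), np.float64(-17.9)]
11 4.49 [np.float64(-82.3), np.float64(9.9), np.float64(-7.6)]
12 4.75 [np.float64(-83.3), np.float64(10.0), np.float64(3.3)]
13 5.01 [np.float64(-81.5), np.float64(9.8), np.float64(14.1)]
14 5.28 [np.float64(-76.9), np.float64(9.2), np.float64(24.1)]
15 5.54 [np.float64(-70.0), np.float64(8.4), np.float64(32.5)]
16 5.8 [np.float64(-61.1), np.float64(7.3), np.float64(38.8)]
17 6.06 [np.float64(-50.9), np.float64(6.1), np.float64(42.6)]
18 6.32 [np.float64(-40.0), np.float64(4.8), np.float64(43.6)]
19 6.58 [np.float64(-29.3), np.float64(3.5), np.float64(41.8)]
20 6.85 [np.float64(-19.4), np.float64(2.3), np.float64(37.2)]
21 7.11 [np.float64(-11.0), np.float64(1.3), np.float64(30.2)]
22 7.37 [np.float64(-4.8), np.float64(0.6), np.float64(21.2)]
23 7.63 [np.float64(-1.0), np.float64(0.1), np.float64(10.9)]
24 7.89 [np.float64(0.0), np.float64(-0.0), np.float64(0.0)]
25 8.15 [np.float64(-1.8), np.float64(0.2), np.float64(-10.8)]
26 8.42 [np.float64(-6.4), np.float64(0.8), np.float64(-20.8)]
```

```bash
python3 -m jog '[{"delta_pos":[-1.8,0.2,-10.8],"spin":0,"claw":1},{"delta_pos":[-6.4,0.8,-20.8],"spin":0,"claw":1},{"delta_pos":[-13.4,1.6,-29.2],"spin":0,"claw":1},{"delta_pos":[-22.3,2.7,-35.5],"spin":0,"claw":1},{"delta_pos":[-32.5,3.9,-39.3],"spin":0,"claw":1},{"delta_pos":[-43.3,5.2,-40.3],"spin":0,"claw":1}]'
```

```text
clock: 4.6
position: [0.5737, 0.3516, 0.0202]
tool_rot: [3.14, -0.002, 1.45]
force: [3.8, -9.9, 28.7]
grip_width: 0.0203
```

```bash
python3 -m jog '[{"delta_pos":[-10.4,1.3,2.2],"spin":0,"claw":1},{"delta_pos":[-20.4,2.5,6.3],"spin":0,"claw":1},{"delta_pos":[-29,3.5,12.9],"spin":0,"claw":1},{"delta_pos":[-35.8,4.3,21.9],"spin":0,"claw":1},{"delta_pos":[-40,4.8,31.9],"spin":0,"claw":1},{"delta_pos":[-41.4,5,42.8],"spin":0,"claw":1}]'
```

```text
clock: 5.2
position: [0.5324, 0.3565, 0.0632]
tool_rot: [3.14, -0.002, 1.45]
force: [11.5, -0.9, -6.1]
grip_width: 0.02
```

```bash
python3 -m jog '[{"delta_pos":[1.6,-0.1,10.5],"spin":0,"claw":1},{"delta_pos":[5.8,-0.7,20.9],"spin":0,"claw":1},{"delta_pos":[12.4,-1.5,29.6],"spin":0,"claw":1},{"delta_pos":[21,-2.5,36],"spin":0,"claw":1},{"delta_pos":[30.8,-3.7,40],"spin":0,"claw":1},{"delta_pos":[41.6,-5,41.5],"spin":0,"claw":1},{"delta_pos":[52,-6.2,40.2],"spin":0,"claw":1},{"delta_pos":[62,-7.4,36],"spin":0,"claw":1}]'
```

```text
clock: 6.0
position: [0.5953, 0.3491, 0.0993]
tool_rot: [3.139, -0.002, 1.45]
force: [-5.2, 1.9, -1.3]
grip_width: 0.0204
```

```bash
python3 -m jog '[{"delta_pos":[7.5,-1,-6.4],"spin":0,"claw":1},{"delta_pos":[14.3,-1.8,-14.9],"spin":0,"claw":1},{"delta_pos":[18.5,-2.3,-24.9],"spin":0,"claw":1},{"delta_pos":[20.2,-2.5,-36],"spin":0,"claw":1},{"delta_pos":[19,-2.3,-46.8],"spin":0,"claw":1},{"delta_pos":[14.9,-1.8,-56.8],"spin":0,"claw":1},{"delta_pos":[8.5,-1,-65.3],"spin":0,"claw":1},{"delta_pos":[3.1,-0.4,-70],"spin":0,"claw":1}]'
python3 -m jog '[{"delta_pos":[0,0,0],"spin":0,"claw":0},{"delta_pos":[0,0,0],"spin":0,"claw":0},{"delta_pos":[0,0,0],"spin":0,"claw":0},{"delta_pos":[0,0,0],"spin":0,"claw":0},{"delta_pos":[0,0,0],"spin":0,"claw":0},{"delta_pos":[0,0,0],"spin":0,"claw":0}]'
```

```text
clock: 6.8
position: [0.598, 0.3488, 0.0283]
tool_rot: [3.139, -0.002, 1.45]
force: [5.6, 3.1, -0.7]
grip_width: 0.0205
clock: 7.4
position: [0.598, 0.3487, 0.0283]
tool_rot: [3.139, -0.002, 1.45]
force: [0.3, -0.3, -1.0]
grip_width: 0.0855
```

```bash
python3 -m jog '[{"delta_pos":[0,0,50],"spin":0,"claw":0},{"delta_pos":[0,0,100],"spin":0,"claw":0},{"delta_pos":[0,0,150],"spin":0,"claw":0},{"delta_pos":[0,-20,200],"spin":-0.15,"claw":0},{"delta_pos":[-10,-60,222],"spin":-0.3,"claw":0},{"delta_pos":[-20,-110,222],"spin":-0.45,"claw":0},{"delta_pos":[-30,-160,222],"spin":-0.6,"claw":0},{"delta_pos":[-40,-210,222],"spin":-0.75,"claw":0}]'
python3 -m jog '[{"delta_pos":[-5,-50,0],"spin":-0.15,"claw":0},{"delta_pos":[-10,-100,0],"spin":-0.3,"claw":0},{"delta_pos":[-15,-150,0],"spin":-0.45,"claw":0},{"delta_pos":[-20,-200,0],"spin":-0.6,"claw":0},{"delta_pos":[-25,-250,0],"spin":-0.75,"claw":0},{"delta_pos":[-30,-300,0],"spin":-0.78,"claw":0},{"delta_pos":[-35,-350,0],"spin":-0.78,"claw":0},{"delta_pos":[-35,-400,0],"spin":-0.78,"claw":0}]'
python3 - <<'E'
from h import *
t=cv2.imread('pics/top0.png');h=cv2.cvtColor(t,cv2.COLOR_BGR2HSV)[175:270,445:505]
m=cv2.inRange(h,(20,60,120),(32,255,255));c=max(cv2.findContours(m,0,1)[0],key=cv2.contourArea)
b=cv2.boxPoints(cv2.minAreaRect(c))+[445,175];W=np.array([onz('top',*q,.12)[:2] for q in b]);print(b,W)
e=np.diff(np.vstack([W,W[:1]]),axis=0);print(np.linalg.norm(e,axis=1),np.degrees(np.arctan2(e[:,1],e[:,0])))
E
```

```text
clock: 8.2
position: [0.5579, 0.1397, 0.2507]
tool_rot: [3.139, -0.003, 0.694]
force: [1.6, -0.2, 0.3]
grip_width: 0.0853
clock: 9.0
position: [0.5223, -0.2585, 0.2512]
tool_rot: [3.138, -0.003, -0.086]
force: [1.6, 0.2, -0.2]
grip_width: 0.0854
[[460.30046177 259.96845245]
 [465.81715393 181.35559225]
 [484.13047791 182.64073944]
 [478.61378479 261.25360107]] [[ 0.43627868 -0.35656059]
 [ 0.61398249 -0.3742991 ]
 [ 0.61058474 -0.41553266]
 [ 0.43299271 -0.3973535 ]]
[0.17858695 0.04137332 0.17852007 0.04092504] [ -5.70041647 -94.71066231 174.15528899  85.3946189 ]
```

```bash
python3 -m jog '[{"delta_pos":[1,-50,0],"spin":-0.014,"claw":0},{"delta_pos":[1,-100,0],"spin":-0.014,"claw":0},{"delta_pos":[1,-127.5,0],"spin":-0.014,"claw":0},{"delta_pos":[1,-127.5,-40],"spin":-0.014,"claw":0},{"delta_pos":[1,-127.5,-80],"spin":-0.014,"claw":0},{"delta_pos":[1,-127.5,-120],"spin":-0.014,"claw":0},{"delta_pos":[1,-127.5,-150],"spin":-0.014,"claw":0},{"delta_pos":[1,-127.5,-165],"spin":-0.014,"claw":0}]'
python3 -m jog '[{"delta_pos":[0,0,0],"spin":0,"claw":1},{"delta_pos":[0,0,0],"spin":0,"claw":1},{"delta_pos":[0,0,0],"spin":0,"claw":1},{"delta_pos":[0,0,0],"spin":0,"claw":1},{"delta_pos":[0,0,0],"spin":0,"claw":1},{"delta_pos":[0,0,0],"spin":0,"claw":1}]' 60
python3 -c "
from h import *
t=snap('top');s=snap('side')
cv2.imwrite('pics/g2.png',np.hstack([cv2.resize(t[150:330,380:620],(400,300)),cv2.resize(s[140:260,220:380],(400,300))]))"
```

```text
clock: 9.8
position: [0.5223, -0.3853, 0.0836]
tool_rot: [3.14, -0.0, -0.1]
force: [-0.2, 0.7, 0.7]
grip_width: 0.0852
clock: 10.4
position: [0.5231, -0.3859, 0.0854]
tool_rot: [3.139, -0.003, -0.1]
force: [-1.1, -0.1, 7.5]
grip_width: 0.0393
```

View pics/g2.png

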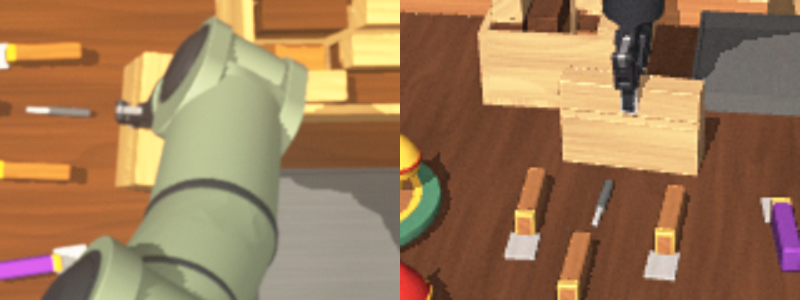

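```bash
python3 -m jog '[{"delta_pos":[0,0,15],"spin":0,"claw":1},{"delta_pos":[0,0,40],"spin":0,"claw":1},{"delta_pos":[0,0,80],"spin":0,"claw":1},{"delta_pos":[0,0,125],"spin":0,"claw":1},{"delta_pos":[0,0,165],"spin":0,"claw":1},{"delta_pos":[0,20,200],"spin":-0.01,"claw":1},{"delta_pos":[0,60,215],"spin":-0.019,"claw":1},{"delta_pos":[0,100,215],"spin":-0.019,"claw":1}]'
python3 -m jog '[{"delta_pos":[0,40,0],"spin":0,"claw":1},{"delta_pos":[5,80,0],"spin":0,"claw":1},{"delta_pos":[10,120,0],"spin":0,"claw":1},{"delta_pos":[15,160,0],"spin":0,"claw":1},{"delta_pos":[20,200,0],"spin":0,"claw":1},{"delta_pos":[25,240,0],"spin":0,"claw":1},{"delta_pos":[31,280,0],"spin":0,"claw":1},{"delta_pos":[31,320,0],"spin":0,"claw":1}]'
python3 -m jog '[{"delta_pos":[0,30,0],"spin":0,"claw":1},{"delta_pos":[0,60,0],"spin":0,"claw":1},{"delta_pos":[0,90,0],"spin":0,"claw":1},{"delta_pos":[0,110,0],"spin":0,"claw":1},{"delta_pos":[0,120,0],"spin":0,"claw":1},{"delta_pos":[0,130,0],"spin":0,"claw":1},{"delta_pos":[0,130,0],"spin":0,"claw":1}]'
```

```text
clock: 11.3
position: [0.5233, -0.2853, 0.3043]
tool_rot: [3.137, -0.007, -0.121]
force: [1.0, 1.0, -7.0]
grip_width: 0.0396
clock: 12.1
position: [0.5542, 0.0363, 0.3056]
tool_rot: [3.137, -0.009, -0.121]
force: [0.5, -0.4, -6.9]
grip_width: 0.0391
clock: 12.8
position: [0.554, 0.1668, 0.306]
tool_rot: [3.138, -0.009, -0.12]
force: [-0.3, -0.2, -6.9]
grip_width: 0.0393
```

```bash
python3 -m jog '[{"delta_pos":[0,12,-30],"spin":0,"claw":1},{"delta_pos":[0,12.4,-60],"spin":0,"claw":1},{"delta_pos":[0,12.4,-85],"spin":0,"claw":1},{"delta_pos":[0,12.4,-95],"spin":0,"claw":1},{"delta_pos":[0,12.4,-95],"spin":0,"claw":1}]'
python3 -c "
from h import *
t=snap('top');s=snap('side')
cv2.imwrite('pics/g3.png',np.hstack([cv2.resize(t[150:270,140:300],(400,300)),cv2.resize(s[200:380,200:400],(400,360))[:300]]))"
```

```text
clock: 13.3
position: [0.5538, 0.1781, 0.2104]
tool_rot: [3.136, -0.007, -0.121]
force: [0.8, -0.1, -6.8]
grip_width: 0.0393
```

View pics/g3.png

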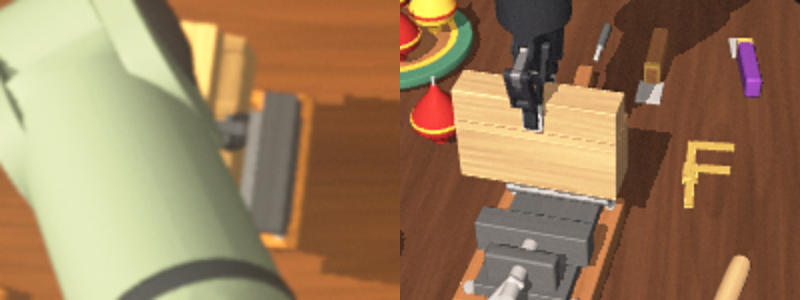

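The block hangs over the gap with its stepped (slot) side towards the fixed jaw. I'll lower it gently.

```bash
python3 -m jog '[{"delta_pos":[0.3,1,-15],"spin":0,"claw":1},{"delta_pos":[0.3,1,-30],"spin":0,"claw":1},{"delta_pos":[0.3,1,-40],"spin":0,"claw":1},{"delta_pos":[0.3,1,-50],"spin":0,"claw":1},{"delta_pos":[0.3,1,-58],"spin":0,"claw":1},{"delta_pos":[0.3,1,-64],"spin":0,"claw":1},{"delta_pos":[0.3,1,-68],"spin":0,"claw":1},{"delta_pos":[0.3,1,-69],"spin":0,"claw":1}]'
```

```text
clock: 14.2
position: [0.5549, 0.1799, 0.1429]
tool_rot: [3.138, -0.01, -0.121]
force: [0.3, 0.2, -7.3]
grip_width: 0.039
```

```bash
python3 -m jog '[{"delta_pos":[0,0,-1.5],"spin":0,"claw":1},{"delta_pos":[0,0,-2.5],"spin":0,"claw":1},{"delta_pos":[0,0,-3.5],"spin":0,"claw":1},{"delta_pos":[0,0,-4],"spin":0,"claw":1}]'
```

```text
clock: 14.6
position: [0.5556, 0.1799, 0.1396]
tool_rot: [3.138, -0.011, -0.121]
force: [0.2, -1.8, 6.3]
grip_width: 0.039
```

Bed contact felt. Releasing, then back to the crank handle.

```bash
python3 -m jog '[{"delta_pos":[0,0,0],"spin":0,"claw":0},{"delta_pos":[0,0,0],"spin":0,"claw":0},{"delta_pos":[0,0,0],"spin":0,"claw":0},{"delta_pos":[0,0,0],"spin":0,"claw":0},{"delta_pos":[0,0,40],"spin":0,"claw":0},{"delta_pos":[0,0,80],"spin":0,"claw":0},{"delta_pos":[0,0,120],"spin":0,"claw":0},{"delta_pos":[0,0,120],"spin":0,"claw":0}]'
python3 -m jog '[{"delta_pos":[10,20,0],"spin":0.15,"claw":0},{"delta_pos":[15,40,0],"spin":0.3,"claw":0},{"delta_pos":[20,65,0],"spin":0.45,"claw":0},{"delta_pos":[25,90,0],"spin":0.6,"claw":0},{"delta_pos":[30,115,0],"spin":0.75,"claw":0},{"delta_pos":[35,140,0],"spin":0.9,"claw":0},{"delta_pos":[40,160,0],"spin":1.05,"claw":0},{"delta_pos":[43,169,0],"spin":1.2,"claw":0}]'
python3 -c "
from h import *
t=snap('top');s=snap('side')
cv2.imwrite('pics/g4.png',np.hstack([cv2.resize(t[150:270,100:260],(400,300)),cv2.resize(s[240:400,180:380],(400,320))[:300]]))"
```

```text
clock: 15.4
position: [0.5574, 0.1807, 0.2648]
tool_rot: [-3.141, -0.018, -0.121]
force: [-0.4, 0.3, -1.4]
grip_width: 0.0853
clock: 16.2
position: [0.6, 0.3518, 0.2642]
tool_rot: [-3.14, -0.018, 1.086]
force: [0.8, 0.4, -0.1]
grip_width: 0.0853
```

View pics/g4.png

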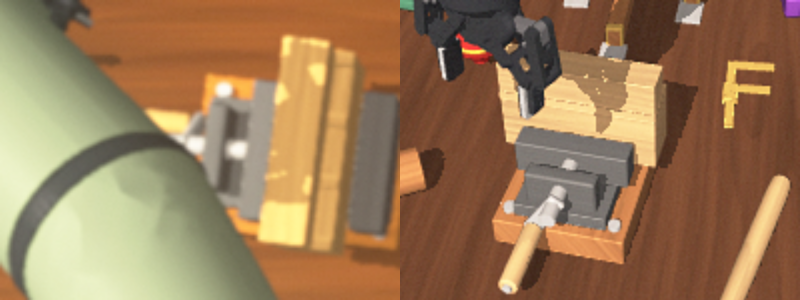

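The block stands in the gap. Re-gripping the handle.

```bash
python3 -m jog '[{"delta_pos":[-2,-3,-20],"spin":0.15,"claw":0},{"delta_pos":[-2,-3,-50],"spin":0.3,"claw":0},{"delta_pos":[-2,-3,-95],"spin":0.364,"claw":0},{"delta_pos":[-2,-3,-140],"spin":0.364,"claw":0},{"delta_pos":[-2,-3,-180],"spin":0.364,"claw":0},{"delta_pos":[-2,-3,-215],"spin":0.364,"claw":0},{"delta_pos":[-2,-3,-235],"spin":0.364,"claw":0},{"delta_pos":[-2,-3,-235],"spin":0.364,"claw":0}]'
python3 -m jog '[{"delta_pos":[0,0,0],"spin":0,"claw":1},{"delta_pos":[0,0,0],"spin":0,"claw":1},{"delta_pos":[0,0,0],"spin":0,"claw":1},{"delta_pos":[0,0,0],"spin":0,"claw":1},{"delta_pos":[0,0,0],"spin":0,"claw":1},{"delta_pos":[0,0,0],"spin":0,"claw":1}]' 50
```

```text
clock: 17.1
position: [0.597, 0.3466, 0.0266]
tool_rot: [-3.137, -0.015, 1.444]
force: [-0.0, 0.1, 0.4]
grip_width: 0.0852
clock: 17.7
position: [0.5971, 0.3468, 0.0275]
tool_rot: [-3.138, -0.015, 1.444]
force: [-2.6, -1.9, 8.9]
grip_width: 0.0207
```

```bash
python3 -m jog '[{"delta_pos":[7.5,-0.8,7],"spin":0,"claw":1},{"delta_pos":[13.8,-1.5,15.8],"spin":0,"claw":1},{"delta_pos":[17.5,-2,26.1],"spin":0,"claw":1},{"delta_pos":[18.6,-2.1,36.9],"spin":0,"claw":1},{"delta_pos":[16.8,-1.9,47.7],"spin":0,"claw":1},{"delta_pos":[12.4,-1.4,57.6],"spin":0,"claw":1},{"delta_pos":[5.5,-0.6,66],"spin":0,"claw":1},{"delta_pos":[-3.2,0.5,72.4],"spin":0,"claw":1}]'
```

```text
clock: 18.5
position: [0.5931, 0.3472, 0.1005]
tool_rot: [-3.138, -0.015, 1.444]
force: [-2.5, 1.0, -14.8]
grip_width: 0.0199
```

```bash
python3 -m jog '[{"delta_pos":[-9.3,1.2,2.5],"spin":0,"claw":1},{"delta_pos":[-20,2.5,3.5],"spin":0,"claw":1},{"delta_pos":[-30.8,3.8,2],"spin":0,"claw":1},{"delta_pos":[-40.7,5,-2.3],"spin":0,"claw":1},{"delta_pos":[-49,6,-9.1],"spin":0,"claw":1},{"delta_pos":[-55.3,6.8,-17.9],"spin":0,"claw":1},{"delta_pos":[-59.2,7.2,-28],"spin":0,"claw":1},{"delta_pos":[-60.5,7.4,-38.3],"spin":0,"claw":1}]'
```

```text
clock: 19.3
position: [0.5322, 0.3545, 0.0614]
tool_rot: [-3.138, -0.014, 1.444]
force: [6.4, -4.4, 3.4]
grip_width: 0.0202
```

```bash
python3 -m jog '[{"delta_pos":[1.5,-0.2,-9.8],"spin":0,"claw":1},{"delta_pos":[5.7,-0.7,-19.8],"spin":0,"claw":1},{"delta_pos":[12.2,-1.5,-28.2],"spin":0,"claw":1},{"delta_pos":[20.8,-2.5,-34.7],"spin":0,"claw":1},{"delta_pos":[30.7,-3.7,-38.8],"spin":0,"claw":1},{"delta_pos":[41.4,-5,-40],"spin":0,"claw":1}]'
```

```text
clock: 19.9
position: [0.5732, 0.3496, 0.0206]
tool_rot: [-3.136, -0.014, 1.444]
force: [-5.1, -4.6, 12.4]
grip_width: 0.0202
```

```bash
python3 -m jog '[{"delta_pos":[5.4,-0.6,0.5],"spin":0,"claw":1},{"delta_pos":[10.8,-1.2,1.4],"spin":0,"claw":1},{"delta_pos":[15.9,-1.9,3.1],"spin":0,"claw":1},{"delta_pos":[20.8,-2.4,5.4],"spin":0,"claw":1},{"delta_pos":[25.8,-3,8.6],"spin":0,"claw":1}]'
```

```text
clock: 20.4
position: [0.5972, 0.3468, 0.0278]
tool_rot: [-3.133, -0.013, 1.445]
force: [-7.1, -1.7, 0.4]
grip_width: 0.0204
```

```bash
python3 -m jog '[{"delta_pos":[2.5,-0.3,2],"spin":0,"claw":1},{"delta_pos":[5,-0.6,4.2],"spin":0,"claw":1},{"delta_pos":[5,-0.6,4.2],"spin":0,"claw":1}]'; python3 -m jog '[{"delta_pos":[1.5,-0.2,1.6],"spin":0,"claw":1},{"delta_pos":[3,-0.4,3.2],"spin":0,"claw":1},{"delta_pos":[3,-0.4,3.2],"spin":0,"claw":1}]'
```

```text
clock: 20.7
position: [0.6011, 0.3463, 0.0308]
tool_rot: [-3.13, -0.012, 1.445]
force: [-3.4, -3.1, -0.3]
grip_width: 0.0204
clock: 21.0
position: [0.6039, 0.346, 0.0336]
tool_rot: [-3.13, -0.012, 1.445]
force: [-2.9, -0.3, -6.5]
grip_width: 0.0199
```

```bash
python3 -m jog '[{"delta_pos":[1.3,-0.2,1.5],"spin":0,"claw":1},{"delta_pos":[2.7,-0.3,3.1],"spin":0,"claw":1},{"delta_pos":[2.7,-0.3,3.1],"spin":0,"claw":1}]'; python3 -m jog '[{"delta_pos":[1.2,-0.2,1.6],"spin":0,"claw":1},{"delta_pos":[2.3,-0.3,3.3],"spin":0,"claw":1},{"delta_pos":[2.3,-0.3,3.3],"spin":0,"claw":1}]'
```

```text
clock: 21.3
position: [0.6062, 0.3458, 0.0363]
tool_rot: [-3.129, -0.012, 1.445]
force: [-4.5, 1.8, -11.3]
grip_width: 0.0203
clock: 21.6
position: [0.6081, 0.3455, 0.039]
tool_rot: [-3.128, -0.012, 1.445]
force: [-3.0, 3.2, -19.2]
grip_width: 0.0201
```

The resistance climbed to about 17 N tangential, so it is clamped. I'll release, back off and look.

```bash
python3 -m jog '[{"delta_pos":[0,0,0],"spin":0,"claw":0},{"delta_pos":[0,0,0],"spin":0,"claw":0},{"delta_pos":[0,0,0],"spin":0,"claw":0},{"delta_pos":[0,0,0],"spin":0,"claw":0},{"delta_pos":[0,0,0],"spin":0,"claw":0},{"delta_pos":[0,0,50],"spin":0,"claw":0},{"delta_pos":[0,0,100],"spin":0,"claw":0},{"delta_pos":[0,0,150],"spin":0,"claw":0}]'
python3 -m jog '[{"delta_pos":[-30,30,50],"spin":0,"claw":0},{"delta_pos":[-60,20,70],"spin":0,"claw":0},{"delta_pos":[-100,0,70],"spin":0,"claw":0},{"delta_pos":[-140,-30,70],"spin":0,"claw":0},{"delta_pos":[-160,-70,70],"spin":0,"claw":0},{"delta_pos":[-170,-120,70],"spin":0,"claw":0},{"delta_pos":[-170,-170,70],"spin":0,"claw":0},{"delta_pos":[-170,-220,70],"spin":0,"claw":0}]'
python3 -m jog '[{"delta_pos":[0,-50,0],"spin":0,"claw":0},{"delta_pos":[0,-100,0],"spin":0,"claw":0},{"delta_pos":[0,-150,0],"spin":0,"claw":0},{"delta_pos":[0,-200,0],"spin":0,"claw":0},{"delta_pos":[0,-250,0],"spin":0,"claw":0},{"delta_pos":[0,-300,0],"spin":0,"claw":0},{"delta_pos":[0,-350,0],"spin":0,"claw":0},{"delta_pos":[0,-400,0],"spin":0,"claw":0}]'
python3 -c "
from h import *
t=snap('top','t5.png');s=snap('side','s5.png')
a=cv2.resize(t[160:265,145:285],(560,420))
b=cv2.resize(t[160:280,290:450],(240,180));c=cv2.resize(s[190:310,210:370],(240,180))
o=np.zeros((420,800,3),np.uint8);o[:,:560]=a;o[:180,560:]=b;o[180:360,560:]=c
cv2.imwrite('pics/g5.png',o)"
```

```text
clock: 22.4
position: [0.6079, 0.3454, 0.1909]
tool_rot: [-3.128, -0.012, 1.446]
force: [0.3, 1.1, 0.8]
grip_width: 0.0851
clock: 23.2
position: [0.4375, 0.1246, 0.2614]
tool_rot: [-3.129, -0.012, 1.446]
force: [2.1, -0.1, -0.8]
grip_width: 0.0855
clock: 24.0
position: [0.4372, -0.2759, 0.2619]
tool_rot: [-3.13, -0.011, 1.446]
force: [1.7, 1.5, 0.4]
grip_width: 0.0852
```

View pics/g5.png

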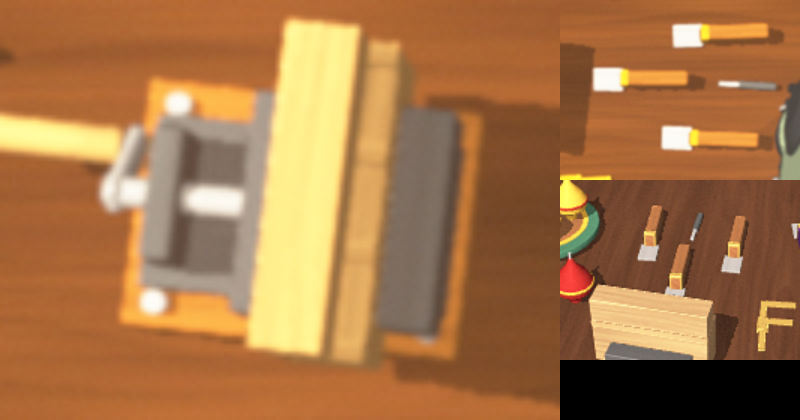

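Block clamped against the fixed jaw, with the ledge and slots on the fixed-jaw side. Scrapers look unmoved. Measuring the scraper poses and the block's y from these frames.

```bash
cat > m.py <<'E'
from h import *
def scrap(t,box=(290,440,160,280)):
    x0,x1,y0,y1=box
    h=cv2.cvtColor(t,cv2.COLOR_BGR2HSV)[y0:y1,x0:x1]
    hm=cv2.inRange(h,(13,150,212),(19,255,255));bm=cv2.inRange(h,(0,0,185),(179,60,255))
    B=[c for c in cv2.findContours(bm,0,1)[0] if 150<cv2.contourArea(c)<330]
    out=[]
    for c in cv2.findContours(hm,0,1)[0]:
        if cv2.contourArea(c)<150: continue
        q=cv2.minAreaRect(c); H=onz('top',q[0][0]+x0,q[0][1]+y0,.034)
        vx,vy,_,_=cv2.fitLine(c,cv2.DIST_L2,0,.01,.01).ravel()
        if not B: continue
        b=min(B,key=lambda b:np.hypot(*(np.array(cv2.minAreaRect(b)[0])-q[0])));bc=cv2.minAreaRect(b)[0]
        P=onz('top',bc[0]+x0,bc[1]+y0,.005); d=P-H; 
        out.append((H[:2],P[:2],np.arctan2(d[1],d[0]),np.linalg.norm(d[:2]),q[1]))
    return out
E
python3 - <<'E'
from m import *
t=cv2.imread('pics/t5.png')
for r in scrap(t): print(*[np.round(k,4) for k in r],'mid est',r[1]-.076*np.array([np.cos(r[2]),np.sin(r[2])]))
h=cv2.cvtColor(t,cv2.COLOR_BGR2HSV)[155:260,198:245]
m=cv2.inRange(h,(18,60,225),(34,200,255));c=max(cv2.findContours(m,0,1)[0],key=cv2.contourArea)
r=cv2.minAreaRect(c);b=cv2.boxPoints(r)+[198,155];W=np.array([onz('top',*q,.174)[:2] for q in b]);print(r,W,W.mean(0))
p=np.load('vise.npy')
for w in [*W,W.mean(0)]:
    d=w-p[:2];print(np.round([1e3*(d[0]*np.cos(p[2])+d[1]*np.sin(p[2])),1e3*(-d[0]*np.sin(p[2])+d[1]*np.cos(p[2]))],1))
E
```

```text
[ 0.4611 -0.2367] [ 0.4639 -0.159 ] 1.5344 0.0777 [40.2776  9.9611] mid est [ 0.4611648  -0.23495866]
[ 0.5616 -0.1269] [ 0.5613 -0.0474] 1.5744 0.0795 [39.  9.] mid est [ 0.56156442 -0.12337846]
[ 0.6344 -0.2577] [ 0.633  -0.1787] 1.589 0.079 [ 9.3948 39.9445] mid est [ 0.63438314 -0.25468127]
((17.86153793334961, 50.60769271850586), (27.41167449951172, 82.60713195800781), 7.125016689300537) [[0.47225946 0.22141476]
 [0.65098281 0.20031648]
 [0.64280611 0.14100705]
 [0.46432509 0.16275971]] [0.55759337 0.1813745 ]
[48.1 86.4]
[ 48.5 -93.5]
[-11.4 -92.5]
[-11.   87.3]
[18.5 -3.1]
```

```bash
python3 -m jog '[{"delta_pos":[24,40,-40],"spin":0.088,"claw":0},{"delta_pos":[24,40,-85],"spin":0.088,"claw":0},{"delta_pos":[24,40,-130],"spin":0.088,"claw":0},{"delta_pos":[24,40,-175],"spin":0.088,"claw":0},{"delta_pos":[24,40,-215],"spin":0.088,"claw":0},{"delta_pos":[24,40,-240],"spin":0.088,"claw":0},{"delta_pos":[24,40,-254],"spin":0.088,"claw":0},{"delta_pos":[24,40,-255],"spin":0.088,"claw":0}]'
python3 -m jog '[{"delta_pos":[0,0,0],"spin":0,"claw":1},{"delta_pos":[0,0,0],"spin":0,"claw":1},{"delta_pos":[0,0,0],"spin":0,"claw":1},{"delta_pos":[0,0,0],"spin":0,"claw":1},{"delta_pos":[0,0,0],"spin":0,"claw":1},{"delta_pos":[0,0,0],"spin":0,"claw":1}]' 50
```

```text
clock: 24.9
position: [0.4598, -0.2395, 0.0052]
tool_rot: [-3.127, -0.011, 1.527]
force: [0.5, -0.9, 1.0]
grip_width: 0.0855
clock: 25.5
position: [0.4603, -0.2398, 0.0061]
tool_rot: [-3.128, -0.01, 1.527]
force: [-2.4, 1.0, 14.2]
grip_width: 0.0235
```

```bash
python3 -m jog '[{"delta_pos":[0,0,20],"spin":0,"claw":1},{"delta_pos":[0,0,60],"spin":0,"claw":1},{"delta_pos":[0,0,105],"spin":-0.03,"claw":1},{"delta_pos":[0,20,150],"spin":-0.075,"claw":1},{"delta_pos":[5,60,160],"spin":-0.075,"claw":1},{"delta_pos":[10,105,160],"spin":-0.075,"claw":1},{"delta_pos":[21,150,160],"spin":-0.075,"claw":1},{"delta_pos":[21,185,160],"spin":-0.075,"claw":1}]'
python3 -m jog '[{"delta_pos":[0,30,0],"spin":0,"claw":1},{"delta_pos":[0,60,0],"spin":0,"claw":1},{"delta_pos":[0,70,0],"spin":0,"claw":1},{"delta_pos":[0,75,0],"spin":0,"claw":1},{"delta_pos":[0,75,0],"spin":0,"claw":1}]'
python3 - <<'E'
from h import *
t=snap('top');s=snap('side')
cv2.imwrite('pics/g6.png',np.hstack([cv2.resize(t[150:270,170:330],(400,300)),cv2.resize(s[200:320,230:390],(400,300))]))
o=bot.observe();print(o['position'],o['tool_rot'],o['force'])
E
```

```text
clock: 26.3
position: [0.482, -0.0521, 0.1667]
tool_rot: [-3.13, -0.01, 1.453]
force: [1.0, 0.3, -1.2]
grip_width: 0.0235
clock: 26.8
position: [0.482, 0.0226, 0.1668]
tool_rot: [-3.13, -0.01, 1.453]
force: [-0.1, 0.4, -1.5]
grip_width: 0.0233
[0.48198596 0.02168962 0.16663991] [-3.1299112  -0.00992658  1.45184402] [ 0.11242166 -1.1402148  -1.20645828]
```

View pics/g6.png

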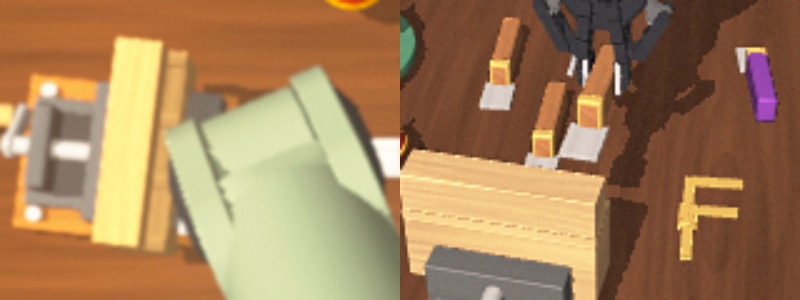

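Scraper held level ahead of the near slot. Lowering to slot height and sliding in.

```bash
python3 -m jog '[{"delta_pos":[0,0,-15],"spin":0,"claw":1},{"delta_pos":[0,0,-30],"spin":0,"claw":1},{"delta_pos":[0,0,-34.6],"spin":0,"claw":1},{"delta_pos":[0,2,-34.6],"spin":0,"claw":1},{"delta_pos":[1,10,-34.6],"spin":0,"claw":1},{"delta_pos":[2,18,-34.6],"spin":0,"claw":1},{"delta_pos":[3,25,-34.6],"spin":0,"claw":1},{"delta_pos":[3,25,-34.6],"spin":0,"claw":1}]'
```

```text
clock: 27.7
position: [0.4853, 0.0482, 0.1324]
tool_rot: [-3.131, -0.011, 1.454]
force: [-0.4, 0.5, -0.7]
grip_width: 0.0235
```

```bash
python3 -m jog '[{"delta_pos":[0.5,5,-0.4],"spin":0,"claw":1},{"delta_pos":[1,10,-0.4],"spin":0,"claw":1},{"delta_pos":[1.5,15,-0.4],"spin":0,"claw":1},{"delta_pos":[2.2,20,-0.4],"spin":0,"claw":1},{"delta_pos":[2.8,25,-0.4],"spin":0,"claw":1},{"delta_pos":[3.2,30,-0.4],"spin":0,"claw":1},{"delta_pos":[3.4,32.5,-0.4],"spin":0,"claw":1},{"delta_pos":[3.4,32.5,-0.4],"spin":0,"claw":1}]'
```

```text
clock: 28.5
position: [0.4887, 0.0811, 0.132]
tool_rot: [-3.131, -0.011, 1.454]
force: [0.0, -0.1, -0.6]
grip_width: 0.0231
```

```bash
python3 -m jog '[{"delta_pos":[0.1,1,0],"spin":0,"claw":1},{"delta_pos":[0.2,2,0],"spin":0,"claw":1},{"delta_pos":[0.3,3,0],"spin":0,"claw":1},{"delta_pos":[0.3,3,0],"spin":0,"claw":1}]'; python3 -m jog '[{"delta_pos":[0.1,1,0],"spin":0,"claw":1},{"delta_pos":[0.2,2,0],"spin":0,"claw":1},{"delta_pos":[0.2,2,0],"spin":0,"claw":1}]'
```

```text
clock: 28.9
position: [0.489, 0.0841, 0.132]
tool_rot: [-3.131, -0.011, 1.454]
force: [0.7, -0.5, -1.5]
grip_width: 0.0235
clock: 29.2
position: [0.489, 0.0847, 0.1319]
tool_rot: [-3.13, -0.009, 1.453]
force: [-0.2, -8.7, 1.6]
grip_width: 0.0233
```

```bash
python3 -m jog '[{"delta_pos":[0,-0.5,0],"spin":0,"claw":0.5},{"delta_pos":[0,-0.5,0],"spin":0,"claw":0.5},{"delta_pos":[0,-0.5,0],"spin":0,"claw":0.5},{"delta_pos":[0,-0.5,0],"spin":0,"claw":0.5},{"delta_pos":[0,-0.5,30],"spin":0,"claw":0.5},{"delta_pos":[0,-0.5,70],"spin":0,"claw":0.5},{"delta_pos":[0,-0.5,110],"spin":0,"claw":0.5},{"delta_pos":[0,-0.5,130],"spin":0,"claw":0.5}]'
python3 -m jog '[{"delta_pos":[-10,-50,0],"spin":0,"claw":0},{"delta_pos":[-20,-100,0],"spin":0,"claw":0},{"delta_pos":[-30,-150,0],"spin":0,"claw":0},{"delta_pos":[-40,-200,0],"spin":0,"claw":0},{"delta_pos":[-50,-250,0],"spin":0,"claw":0},{"delta_pos":[-50,-300,0],"spin":0,"claw":0},{"delta_pos":[-50,-350,0],"spin":0,"claw":0},{"delta_pos":[-50,-370,0],"spin":0,"claw":0}]'
python3 - <<'E'
from m import *
t=snap('top');s=snap('side')
cv2.imwrite('pics/g7.png',np.hstack([cv2.resize(t[150:330,180:420],(400,300)),cv2.resize(s[190:340,220:420],(400,300))]))
for r in scrap(t): print(*[np.round(k,4) for k in r],'mid est',r[1]-.076*np.array([np.cos(r[2]),np.sin(r[2])]))
E
```

```text
clock: 30.0
position: [0.4897, 0.0847, 0.2651]
tool_rot: [-3.133, -0.01, 1.453]
force: [0.2, -0.2, -0.4]
grip_width: 0.0429
clock: 30.8
position: [0.4387, -0.2894, 0.2649]
tool_rot: [-3.133, -0.009, 1.45]
force: [0.6, 1.2, 0.3]
grip_width: 0.0852
[ 0.5616 -0.1269] [ 0.5613 -0.0474] 1.5744 0.0795 [39.  9.] mid est [ 0.56156442 -0.12337846]
[ 0.6344 -0.2577] [ 0.633  -0.1787] 1.589 0.079 [ 9.3948 39.9445] mid est [ 0.63438314 -0.25468127]
```

View pics/g7.png

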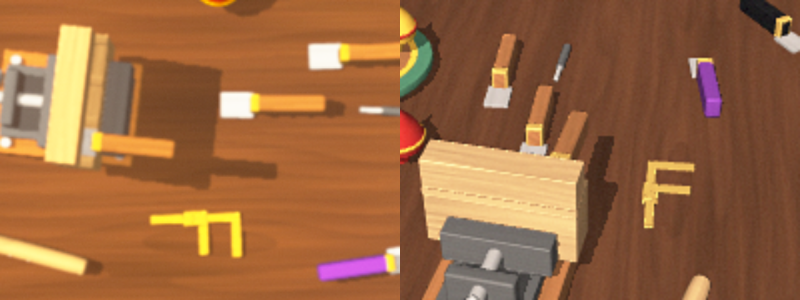

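The first scraper sits home in the near slot. Next, the middle scraper.

```bash
python3 -m jog '[{"delta_pos":[30,40,0],"spin":0.06,"claw":0},{"delta_pos":[60,80,0],"spin":0.124,"claw":0},{"delta_pos":[95,125,0],"spin":0.124,"claw":0},{"delta_pos":[123,164,-10],"spin":0.124,"claw":0},{"delta_pos":[123,165,-50],"spin":0.124,"claw":0},{"delta_pos":[123,165,-95],"spin":0.124,"claw":0},{"delta_pos":[123,165,-140],"spin":0.124,"claw":0},{"delta_pos":[123,165,-170],"spin":0.124,"claw":0}]'
python3 -c "
from h import *
o=bot.observe();print(o['position'],o['tool_rot'])"
```

```text
clock: 31.7
position: [0.5607, -0.1224, 0.0919]
tool_rot: [-3.131, -0.01, 1.574]
force: [0.3, 0.1, 0.5]
grip_width: 0.0856
[ 0.56071198 -0.12240536  0.09192015] [-3.13059811 -0.01026749  1.57402074]
```

```bash
python3 -m jog '[{"delta_pos":[0.8,-1,-35],"spin":0,"claw":0},{"delta_pos":[0.8,-1,-65],"spin":0,"claw":0},{"delta_pos":[0.8,-1,-80],"spin":0,"claw":0},{"delta_pos":[0.8,-1,-85.5],"spin":0,"claw":0},{"delta_pos":[0.8,-1,-85.5],"spin":0,"claw":0}]'
python3 -m jog '[{"delta_pos":[0,0,0],"spin":0,"claw":1},{"delta_pos":[0,0,0],"spin":0,"claw":1},{"delta_pos":[0,0,0],"spin":0,"claw":1},{"delta_pos":[0,0,0],"spin":0,"claw":1},{"delta_pos":[0,0,0],"spin":0,"claw":1},{"delta_pos":[0,0,0],"spin":0,"claw":1}]' 50
python3 -m jog '[{"delta_pos":[0,0,20],"spin":0,"claw":1},{"delta_pos":[0,0,65],"spin":-0.05,"claw":1},{"delta_pos":[0,0,110],"spin":-0.12,"claw":1},{"delta_pos":[0,0,150],"spin":-0.12,"claw":1},{"delta_pos":[0,0,160],"spin":-0.12,"claw":1},{"delta_pos":[0,0,160],"spin":-0.12,"claw":1}]'
```

```text
clock: 32.2
position: [0.5618, -0.1231, 0.0068]
tool_rot: [-3.131, -0.01, 1.574]
force: [0.4, -0.4, 1.1]
grip_width: 0.0853
clock: 32.8
position: [0.562, -0.1232, 0.0074]
tool_rot: [-3.131, -0.01, 1.574]
force: [-2.8, 0.5, 10.1]
grip_width: 0.0236
clock: 33.4
position: [0.5626, -0.1234, 0.1688]
tool_rot: [-3.134, -0.01, 1.454]
force: [0.6, -0.2, -2.3]
grip_width: 0.0232
```

```bash
python3 -m jog '[{"delta_pos":[-6,35,0],"spin":-0.002,"claw":1},{"delta_pos":[-12,75,0],"spin":-0.002,"claw":1},{"delta_pos":[-20,115,0],"spin":-0.002,"claw":1},{"delta_pos":[-25,140,0],"spin":-0.002,"claw":1},{"delta_pos":[-25,144,-5],"spin":-0.002,"claw":1},{"delta_pos":[-25,144,-25],"spin":-0.002,"claw":1},{"delta_pos":[-25,144,-35.5],"spin":-0.002,"claw":1},{"delta_pos":[-25,144,-35.5],"spin":-0.002,"claw":1}]'
python3 -m jog '[{"delta_pos":[0.6,5,0],"spin":0,"claw":1},{"delta_pos":[1.2,10,0],"spin":0,"claw":1},{"delta_pos":[1.8,15,0],"spin":0,"claw":1},{"delta_pos":[2.4,20,0],"spin":0,"claw":1},{"delta_pos":[3,25,0],"spin":0,"claw":1},{"delta_pos":[3.6,30,0],"spin":0,"claw":1},{"delta_pos":[3.6,30,0],"spin":0,"claw":1}]'
```

```text
clock: 34.2
position: [0.5363, 0.0198, 0.1311]
tool_rot: [-3.13, -0.009, 1.452]
force: [1.3, -0.9, -0.8]
grip_width: 0.0232
clock: 34.9
position: [0.5402, 0.0508, 0.1313]
tool_rot: [-3.131, -0.009, 1.452]
force: [0.1, 0.7, 0.3]
grip_width: 0.0231
```

```bash
python3 -m jog '[{"delta_pos":[1.2,3,1.6],"spin":0,"claw":1},{"delta_pos":[1.8,8,1.6],"spin":0,"claw":1},{"delta_pos":[2.4,13,1.6],"spin":0,"claw":1},{"delta_pos":[3,18,1.6],"spin":0,"claw":1},{"delta_pos":[3.6,23,1.6],"spin":0,"claw":1},{"delta_pos":[4.1,27,1.6],"spin":0,"claw":1},{"delta_pos":[4.3,29,1.6],"spin":0,"claw":1},{"delta_pos":[4.3,29,1.6],"spin":0,"claw":1}]'
python3 -m jog '[{"delta_pos":[0.1,1,0],"spin":0,"claw":1},{"delta_pos":[0.2,2,0],"spin":0,"claw":1},{"delta_pos":[0.2,2,0],"spin":0,"claw":1}]'
```

```text
clock: 35.7
position: [0.5445, 0.0801, 0.1329]
tool_rot: [-3.131, -0.009, 1.453]
force: [1.0, -1.0, -2.0]
grip_width: 0.0232
clock: 36.0
position: [0.5447, 0.0821, 0.1329]
tool_rot: [-3.131, -0.01, 1.453]
force: [0.3, 1.0, -1.1]
grip_width: 0.0229
```

```bash
python3 -m jog '[{"delta_pos":[0.1,1,0],"spin":0,"claw":1},{"delta_pos":[0.2,2,0],"spin":0,"claw":1},{"delta_pos":[0.2,2,0],"spin":0,"claw":1}]';python3 -m jog '[{"delta_pos":[0.1,1,0],"spin":0,"claw":1},{"delta_pos":[0.2,2,0],"spin":0,"claw":1},{"delta_pos":[0.2,2,0],"spin":0,"claw":1}]'
```

```text
clock: 36.3
position: [0.5449, 0.084, 0.1328]
tool_rot: [-3.131, -0.009, 1.453]
force: [-1.0, -1.7, -0.2]
grip_width: 0.0232
clock: 36.6
position: [0.5449, 0.084, 0.1328]
tool_rot: [-3.13, -0.007, 1.451]
force: [-1.7, -11.7, 2.9]
grip_width: 0.0232
```

Contact at y=0.084, so it's home. Releasing and re-measuring.

```bash
python3 -m jog '[{"delta_pos":[0,-0.5,0],"spin":0,"claw":0.5},{"delta_pos":[0,-0.5,0],"spin":0,"claw":0.5},{"delta_pos":[0,-0.5,0],"spin":0,"claw":0.5},{"delta_pos":[0,-0.5,0],"spin":0,"claw":0.5},{"delta_pos":[0,-0.5,30],"spin":0,"claw":0.5},{"delta_pos":[0,-0.5,70],"spin":0,"claw":0.5},{"delta_pos":[0,-0.5,110],"spin":0,"claw":0.5},{"delta_pos":[0,-0.5,130],"spin":0,"claw":0.5}]'
python3 -m jog '[{"delta_pos":[-20,-45,0],"spin":0,"claw":0},{"delta_pos":[-40,-90,0],"spin":0,"claw":0},{"delta_pos":[-60,-135,0],"spin":0,"claw":0},{"delta_pos":[-80,-180,0],"spin":0,"claw":0},{"delta_pos":[-100,-225,0],"spin":0,"claw":0},{"delta_pos":[-105,-270,0],"spin":0,"claw":0},{"delta_pos":[-105,-320,0],"spin":0,"claw":0},{"delta_pos":[-105,-370,0],"spin":0,"claw":0}]'
python3 - <<'E'
from m import *
t=snap('top');s=snap('side')
cv2.imwrite('pics/g8.png',np.hstack([cv2.resize(t[150:330,180:420],(400,300)),cv2.resize(s[190:340,220:420],(400,300))]))
for r in scrap(t): print(*[np.round(k,4) for k in r],'mid est',r[1]-.076*np.array([np.cos(r[2]),np.sin(r[2])]))
print(bot.observe()['position'],bot.observe()['tool_rot'])
E
```

```text
clock: 37.4
position: [0.5457, 0.084, 0.2661]
tool_rot: [-3.133, -0.008, 1.452]
force: [0.5, -0.3, -0.5]
grip_width: 0.0431
clock: 38.2
position: [0.4403, -0.2878, 0.2666]
tool_rot: [-3.134, -0.008, 1.452]
force: [2.1, -0.1, 0.8]
grip_width: 0.0855
[ 0.6344 -0.2577] [ 0.633  -0.1787] 1.588 0.079 [ 9.4145 39.947 ] mid est [ 0.63430949 -0.25468257]
[ 0.43928791 -0.29192541  0.2657477 ] [-3.13319806 -0.0061608   1.4446918 ]
```

View pics/g8.png

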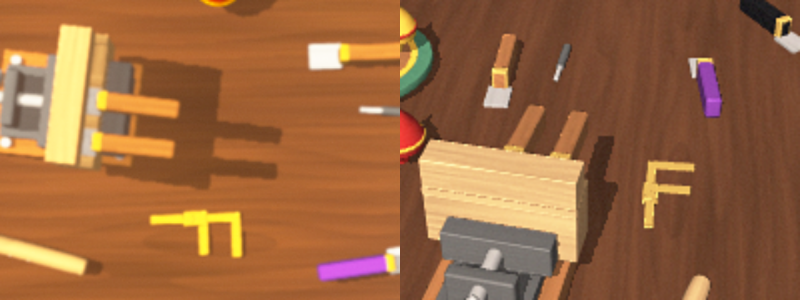

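Two are home. Now the last scraper, at (0.634, -0.255).

```bash
python3 -m jog '[{"delta_pos":[40,5,0],"spin":0.06,"claw":0.2},{"delta_pos":[80,15,0],"spin":0.14,"claw":0.2},{"delta_pos":[125,25,0],"spin":0.14,"claw":0.2},{"delta_pos":[165,33,0],"spin":0.14,"claw":0.2},{"delta_pos":[195,37,-20],"spin":0.14,"claw":0.2},{"delta_pos":[195,37,-65],"spin":0.14,"claw":0.2},{"delta_pos":[195,37,-110],"spin":0.14,"claw":0.2},{"delta_pos":[195,37,-155],"spin":0.14,"claw":0.2}]'
python3 -m jog '[{"delta_pos":[0,0,-10],"spin":0,"claw":0.2},{"delta_pos":[0,0,-10],"spin":0,"claw":0.2}]'
```

```text
clock: 39.1
position: [0.6344, -0.2544, 0.109]
tool_rot: [-3.134, -0.006, 1.585]
force: [1.6, -1.4, -0.3]
grip_width: 0.0684
clock: 39.3
position: [0.6339, -0.2539, 0.098]
tool_rot: [-3.131, -0.007, 1.586]
force: [0.3, 0.2, 0.2]
grip_width: 0.0683
```

```bash
python3 -m jog '[{"delta_pos":[0.4,-0.6,-35],"spin":0,"claw":0.2},{"delta_pos":[0.4,-0.6,-65],"spin":0,"claw":0.2},{"delta_pos":[0.4,-0.6,-85],"spin":0,"claw":0.2},{"delta_pos":[0.4,-0.6,-91],"spin":0,"claw":0.2},{"delta_pos":[0.4,-0.6,-91],"spin":0,"claw":0.2}]'
python3 -m jog '[{"delta_pos":[0,0,0],"spin":0,"claw":1},{"delta_pos":[0,0,0],"spin":0,"claw":1},{"delta_pos":[0,0,0],"spin":0,"claw":1},{"delta_pos":[0,0,0],"spin":0,"claw":1},{"delta_pos":[0,0,0],"spin":0,"claw":1},{"delta_pos":[0,0,0],"spin":0,"claw":1}]' 50
python3 -m jog '[{"delta_pos":[0,0,20],"spin":0,"claw":1},{"delta_pos":[0,0,65],"spin":-0.06,"claw":1},{"delta_pos":[0,0,110],"spin":-0.134,"claw":1},{"delta_pos":[0,0,150],"spin":-0.134,"claw":1},{"delta_pos":[-10,35,161],"spin":-0.134,"claw":1},{"delta_pos":[-20,75,161],"spin":-0.134,"claw":1},{"delta_pos":[-30,115,161],"spin":-0.134,"claw":1},{"delta_pos":[-41,155,161],"spin":-0.134,"claw":1}]'
python3 -m jog '[{"delta_pos":[0,25,0],"spin":0,"claw":1},{"delta_pos":[0,45,0],"spin":0,"claw":1},{"delta_pos":[0,60,0],"spin":0,"claw":1},{"delta_pos":[0,60,0],"spin":0,"claw":1}]'
```

```text
clock: 39.8
position: [0.6352, -0.2548, 0.0086]
tool_rot: [-3.133, -0.007, 1.585]
force: [-0.1, -0.0, -1.0]
grip_width: 0.0682
clock: 40.4
position: [0.6358, -0.255, 0.0099]
tool_rot: [-3.134, -0.006, 1.585]
force: [-3.3, 1.0, 11.4]
grip_width: 0.0234
clock: 41.2
position: [0.5942, -0.0986, 0.1715]
tool_rot: [-3.135, -0.006, 1.451]
force: [1.7, 0.2, -1.1]
grip_width: 0.0232
clock: 41.6
position: [0.5943, -0.0365, 0.1717]
tool_rot: [-3.135, -0.007, 1.454]
force: [-0.5, -0.0, -2.1]
grip_width: 0.0232
```

```bash
python3 -m jog '[{"delta_pos":[-1,30,0],"spin":-0.002,"claw":1},{"delta_pos":[-1,45,0],"spin":-0.002,"claw":1},{"delta_pos":[-1,50,-5],"spin":-0.002,"claw":1},{"delta_pos":[-1,50,-25],"spin":-0.002,"claw":1},{"delta_pos":[-1,50,-36],"spin":-0.002,"claw":1},{"delta_pos":[-1,50,-36],"spin":-0.002,"claw":1}]'
python3 -m jog '[{"delta_pos":[0.6,5,0],"spin":0,"claw":1},{"delta_pos":[1.2,10,0],"spin":0,"claw":1},{"delta_pos":[1.5,13,0],"spin":0,"claw":1},{"delta_pos":[1.5,13,0],"spin":0,"claw":1}]'
```

```text
clock: 42.2
position: [0.5925, 0.0124, 0.1341]
tool_rot: [-3.132, -0.006, 1.451]
force: [0.1, 0.5, -1.1]
grip_width: 0.0229
clock: 42.6
position: [0.5942, 0.0262, 0.1345]
tool_rot: [-3.133, -0.007, 1.452]
force: [0.6, 0.4, -1.5]
grip_width: 0.0232
```

```bash
python3 -m jog '[{"delta_pos":[1,6,1],"spin":0,"claw":1},{"delta_pos":[1.8,12,1],"spin":0,"claw":1},{"delta_pos":[2.5,18,1],"spin":0,"claw":1},{"delta_pos":[3.2,24,1],"spin":0,"claw":1},{"delta_pos":[3.9,30,1],"spin":0,"claw":1},{"delta_pos":[4.7,36,1],"spin":0,"claw":1},{"delta_pos":[5.4,42,1],"spin":0,"claw":1},{"delta_pos":[5.6,45,1],"spin":0,"claw":1}]'
python3 -m jog '[{"delta_pos":[0.3,2,0],"spin":0,"claw":1},{"delta_pos":[0.5,4,0],"spin":0,"claw":1},{"delta_pos":[0.5,4,0],"spin":0,"claw":1}]'
```

```text
clock: 43.4
position: [0.5999, 0.0721, 0.1355]
tool_rot: [-3.133, -0.007, 1.452]
force: [0.3, 0.0, -1.3]
grip_width: 0.0235
clock: 43.7
position: [0.6003, 0.0762, 0.1355]
tool_rot: [-3.133, -0.007, 1.453]
force: [0.2, -0.4, -1.4]
grip_width: 0.0229
```

```bash
python3 -m jog '[{"delta_pos":[0.1,1,0],"spin":0,"claw":1},{"delta_pos":[0.2,2,0],"spin":0,"claw":1},{"delta_pos":[0.2,2,0],"spin":0,"claw":1}]'; python3 -m jog '[{"delta_pos":[0.1,1,0],"spin":0,"claw":1},{"delta_pos":[0.2,2,0],"spin":0,"claw":1},{"delta_pos":[0.2,2,0],"spin":0,"claw":1}]'
```

```text
clock: 44.0
position: [0.6005, 0.0773, 0.1355]
tool_rot: [-3.133, -0.006, 1.452]
force: [-1.4, -4.7, 1.1]
grip_width: 0.0229
clock: 44.3
position: [0.6004, 0.0773, 0.1355]
tool_rot: [-3.132, -0.003, 1.45]
force: [-2.3, -10.8, 2.5]
grip_width: 0.023
```

```bash
python3 -m jog '[{"delta_pos":[0,-0.5,0],"spin":0,"claw":0.5},{"delta_pos":[0,-0.5,0],"spin":0,"claw":0.5},{"delta_pos":[0,-0.5,0],"spin":0,"claw":0.5},{"delta_pos":[0,-0.5,0],"spin":0,"claw":0.5},{"delta_pos":[0,-0.5,30],"spin":0,"claw":0.5},{"delta_pos":[0,-0.5,70],"spin":0,"claw":0.5},{"delta_pos":[0,-0.5,110],"spin":0,"claw":0.5},{"delta_pos":[0,-0.5,130],"spin":0,"claw":0.5}]'
python3 -m jog '[{"delta_pos":[-20,-45,0],"spin":0,"claw":0},{"delta_pos":[-40,-90,0],"spin":0,"claw":0},{"delta_pos":[-60,-135,0],"spin":0,"claw":0},{"delta_pos":[-80,-180,0],"spin":0,"claw":0},{"delta_pos":[-100,-225,0],"spin":0,"claw":0},{"delta_pos":[-120,-270,0],"spin":0,"claw":0},{"delta_pos":[-140,-320,0],"spin":0,"claw":0},{"delta_pos":[-160,-370,0],"spin":0,"claw":0}]'
python3 - <<'E'
from m import *
t=snap('top','t9.png');s=snap('side','s9.png')
o=np.zeros((600,800,3),np.uint8)
o[:375,:500]=cv2.resize(t[165:255,170:290],(500,375),interpolation=cv2.INTER_CUBIC);o[:225,500:]=cv2.resize(t,(300,225));o[225:450,500:]=cv2.resize(s,(300,225));o[375:,:300]=cv2.resize(s[190:310,230:390],(300,225))
cv2.imwrite('pics/g9.png',o)
p=np.load('vise.npy')
# predicted image of home scrapers (vise frame, block y -2.3): handle rear top end and blade/band junction
h=cv2.cvtColor(t,cv2.COLOR_BGR2HSV)[165:255,170:300]
m=cv2.inRange(h,(13,150,205),(19,255,255))
for c in cv2.findContours(m,0,1)[0]:
    if cv2.contourArea(c)<150: continue
    b=cv2.boxPoints(cv2.minAreaRect(c))+[170,165]
    r=[]
    for q in b:
        w=onz('top',*q,.158)[:2]-p[:2];r.append(np.round([1e3*(w[0]*np.cos(p[2])+w[1]*np.sin(p[2])),1e3*(-w[0]*np.sin(p[2])+w[1]*np.cos(p[2]))],0))
    print(np.array(r).tolist())
E
```

```text
clock: 45.1
position: [0.6012, 0.0773, 0.269]
tool_rot: [-3.136, -0.005, 1.451]
force: [-0.8, 0.2, -0.3]
grip_width: 0.0429
clock: 45.9
position: [0.4431, -0.2872, 0.2693]
tool_rot: [-3.136, -0.005, 1.451]
force: [0.6, 0.3, 0.3]
grip_width: 0.0851
[[-40.0, 65.0], [-39.0, 22.0], [-133.0, 21.0], [-134.0, 64.0]]
[[131.0, 58.0], [101.0, 20.0], [17.0, 84.0], [46.0, 122.0]]
[[-37.0, 10.0], [-37.0, -14.0], [-134.0, -13.0], [-134.0, 11.0]]
[[-37.0, -46.0], [-37.0, -70.0], [-134.0, -69.0], [-134.0, -45.0]]
```

View pics/g9.png

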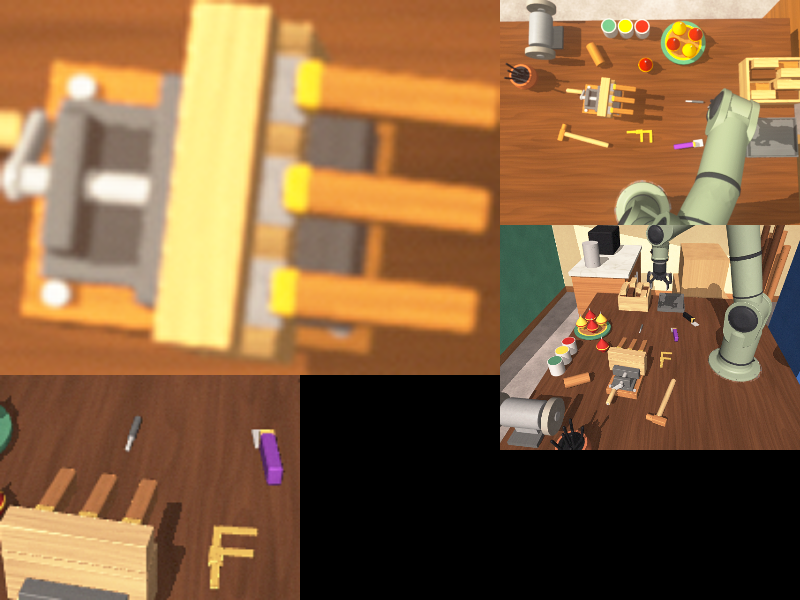

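All three scrapers sit in their own slots with their bands at the slot mouths. The handle rear ends are at vise x≈-134, matching home within a few mm. The block is square in the vise, and the top, punch, calipers and mallet look undisturbed. Handing in.

```bash
python3 -c "
from h import *
print(bot.job_done())"
```

```text
the job is handed in; nothing more can be done
None
```

The rack is set up and the job was handed in at about 46 s on the robot's clock; no verdict came back.

- **Vise and block:** I cranked the vise open about 7.2 rad and stood the block on the bed with its slot mouths towards the fixed jaw. I then cranked closed until the resistance at the handle reached about 17 N, above the recommended 8–12 N.
- **Scrapers:** All three orange-handled scrapers were slid into separate slots until I felt 9–12 N of contact. The purple and black look-alikes were left alone.

**Last checks:**
- **Block:** It looked square in the final picture. An image taken after clamping put it about 2–3 mm off the jaws' middle, within the 30 mm allowed.
- **Scrapers:** All three handles sit at the slot mouths. Their rear ends read vise x of about -134 mm, where fully home would be -138 mm. That puts the blade tips at about 14–18 mm in the block, within the 6–24 mm allowed.
- **Bystanders:** The top, punch, calipers and mallet look unmoved by eye; I did not measure them.
- **Not checked:** The clamp force between jaw and block could not be read directly, so I judged it only from the handle resistance.

No check failed. The 4 mm difference in the rear-end reading is the only disagreement; I put it down to camera error or a slight droop of the handles.

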